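Screw the plug into the leaning filler neck of the water tank

ROBOT

A 7-joint arm with a two-finger parallel gripper is mounted at the origin on a cart in front of the work surface, level with it; the furniture and walls round the work are solid. World frame = base frame: x ahead of the robot, y to its left, z up, the work surface at z = 0. Lengths are in m, angles in rad, forces in N, time in s.
With the tool pointing down it reaches from about 0.4 to 0.85 m from the base axis. Payload 10.4 kg.
Tool frame: the origin (TCP) lies between the finger pads; the fingertips stand ahead of it and the grasp point (between the pads) lies 5 mm behind it (manip.tip_extent is the z of the fingertips in the tool frame, in m); z points along the fingers, y is the line along which they close (so a half turn about z gives the same grasp; the last joint's range is limited). The gripper opens to 85 mm and grips with 20 to 120 N. Pads are 22 mm wide; open, the fingers measure 114 mm over their backs; the gripper's body (76 mm by 85 mm) begins 54 mm behind the grasp point. The pads swing forward as they close: fully open they stand 13 mm farther back than shut.
Start: joints at [1.221, 0.332, -0.065, 1.46, 0.022, 1.35, -0.088], TCP at [0.201, -0.592, 0.245] pointing down, gripper open.
Joint ranges: [-2.6, 2.6], [-0.5, 2.12], [-1.47, 1.34], [0.16, 2.42], [-1.27, 4.41], [0.06, 2.06], [-2.6, 2.6]. Speed limits (rad/s): [2.22, 2.22, 2.79, 2.79, 3.14, 3.14, 3.14].

INTERFACE

Orientations are given as a unit quaternion [x, y, z, w].
In Python, from workcell import status, viewer, manip gives the robot as it stands.
- The arm moves only by the tool play_rows, never from a script. Its argument "plan" is one flat list of numbers, 7 for each row, row after row: the turn, a rotation vector about the tool's x, y, z in degrees, then the shift along the tool's x, y, z in m, then the opening, from 0 (shut) to 1 (fully open). In form: [ax, ay, az, dx, dy, dz, grip, ax, ay, az, dx, dy, dz, grip, ...]. A call has 1 to 20 rows; each row is the pose to reach, as a shift and turn from the pose commanded when the call began, along the tool's axes at that moment; what a row does not reach only later rows make up. A row lasts 1/8 s, in which the tool goes at most 62.5 mm and 10.7 degrees, less where a joint would pass 70% of its speed; a pose out of reach is approached as far as the arm can. A call with a gripper value outside its range is refused whole. The fingers move at their own pace and stop on an object; "squeeze" is the grip in N (left out, the last holds). Time passes only in rows, so rows that repeat a pose let the fingers close. It gives the time, the measured TCP pose, the force, the opening and the grip force at its end, in the units of the state.
- status.get_obs(): the state, without advancing time (a new reading comes with each control period).
- viewer.camera(name): name is "scene" or "side" or "wrist"; returns the picture (384x512x3 uint8, red, green, blue); there is no depth.
- viewer.camera_model(name): a dict with "fx", "fy", "cx", "cy" (pixels), "R" (3x3) and "t" (3): a world point X has camera coordinates R X + t. Camera axes: x right, y down, z forward; pixel columns grow to the right and rows downward; lengths in m; the calibration is good to about 2 mm. A picture is of the moment at which its call begins: read the wrist's pose just before it. camera_model takes no time and is no camera call; for the wrist camera it gives the pose at the moment of the call.
- manip.hand_in(): hands the job in; it is judged then, once.
The state is a dict: "clock": time; "joint_pos": joint angles; "joint_velocities": joint speeds; "tau": joint torques, N m; "position": TCP position; "ee_rot": TCP orientation; "ft_force": force on the tool from outside, world axes, zero at the start; "torque": the same for the moment, N m; "grip_width": opening from 0.0 (shut) to 1.0 (fully open); "grasp_force": force on a finger pad.
Only numpy, scipy, OpenCV 4.12 (cv2) and the standard library are available. Lean on these libraries where they do the work, as an engineer would, in place of code of your own. Each camera call takes 0.05 s, during which the arm holds its last target. There are 200 camera calls.

TASK

The filler neck of the polisher's water tank is open: set its steel screw plug (the T-bar plug with two lugs on its shank, not the plain stopper) in the leaning neck with its bar level, lugs resting on the rim. Turn it backward (anticlockwise) until the lugs drop into the thread starts, then drive it forward (clockwise) fully home without forcing it. Let go, and leave the other things where they are.

Things in the scene. Friction and masses are not known exactly. Their poses are not given: they have to be found in the camera images.
- neck: Filler neck, a round steel neck (70 mm outside) on the slanted front of the tank. Origin: centre of its mouth, 122 mm above the table. z: its axis, out of the mouth, leaning 30 degrees from vertical to the front; y level; x up the slant. Bore 42.2 mm; flat inner rim in the plane z = 0, radius 21 to 30 mm, with two opposite gaps about 15 mm wide, the starts of a right-hand thread.
- neck_inside (a point): Point on the neck's axis 20 mm inside the mouth. With the plug's bar level (along the neck's y, either way round) the lugs rest on the rim; 28 to 63 degrees of backward turn (varies, to be felt or seen) brings them over the gaps, where the plug drops 12.5 mm by its weight if let. 10 to 15 degrees farther back is a wall; 75 degrees forward sinks it 8 mm more, to a hard stop: home.
- plug_mid (a point): Steel screw plug, 91 mm tall, 0.35 kg, upright at the start. Point on its axis, 52 mm above its foot, level with the underside of its flange (70 mm wide, 5 mm thick). z: from foot to bar; x: along the bar. On the flange a bar 70 long, 14 thick, 34 mm tall, top 39 mm above this point. In the neck's frame this point is at z = 22 mm with the lugs on the rim, 9.5 dropped, 1.5 home.
- plug_lugs (a point): Point on the plug's axis level with the undersides of its two lugs, 30 mm above its foot and 22 mm below plug_mid. Shank 40 mm in diameter and 52 mm long, foot chamfered 5 mm. The lugs are in line with the bar (plug's x), 8 mm wide, 6 mm high, reaching 27.5 mm from the axis. The thread turns freely (under 0.2 Nm) with about 2.5 mm of play up and down.
- plug_bar_end (a point): Middle of one end face of the plug's bar, 35 mm from the plug's axis along its x and 22 mm above plug_mid.
- stopper_mid (a point): A plain push-in stopper of another vessel, standing upright, not to be used: the same T-bar, but a tapered black rubber shank 32 to 36 mm thick without lugs and a smaller flange (54 mm). Point on its axis 40 mm above its foot; z its axis, x along its bar. It and the plug change places at random.
- tank: Low grey water tank, fixed to the table, 200 x 200 x 94 mm, with a carrying bow at the back of its top, up to 124 mm. Origin: on the table under it, 90 mm behind its front and 110 mm before its back; x points to its back, away from the neck; z up. The centre of the mouth lies 74 mm in front of the origin.
- plug: The same screw plug; origin at the centre of its foot, z along its axis, x along its bar.
- whetstone: Grey dressing stone, 48 x 150 x 24 mm, loose, a bystander. Origin at the centre of its underside.
- felt_wheel: Felt polishing bob, 60 mm wide, 25 mm high, loose, a bystander. Origin at the centre of its underside.
- wood_block: Wooden packing block, 42 x 60 x 30 mm, loose, a bystander. Origin at the centre of its underside.
Not all that is in view belongs to the job. What is shaped like the plug but yellow is not meant.

How it is judged:
On the way, in this order (a step that is already met when the one before it is completed fails the run):
1. The plug stands square in the neck with its lugs on the rim (x of plug_mid in the frame of neck between -0.005 and 0.005 m and y of plug_mid in the frame of neck between -0.005 and 0.005 m and angle between the z axis of plug_mid and the z axis of neck, either way round below 0.12 rad and z of plug_mid in the frame of neck between 0.018 and 0.028 m), for 0.1 s.
2. The plug has dropped into the thread starts (x of plug_mid in the frame of neck between -0.005 and 0.005 m and y of plug_mid in the frame of neck between -0.005 and 0.005 m and angle between the z axis of plug_mid and the z axis of neck, either way round below 0.12 rad and z of plug_mid in the frame of neck below 0.0135 m), for 0.1 s.
At the end, for the whole second after the job is handed in: The plug is home in the neck and at rest: its flange within 4.5 mm of the mouth (1.5 mm is fully home), on the axis within 5 mm each way, square within 7 degrees (x of plug_mid in the frame of neck between -0.005 and 0.005 m and y of plug_mid in the frame of neck between -0.005 and 0.005 m and angle between the z axis of plug_mid and the z axis of neck, either way round below 0.12 rad and z of plug_mid in the frame of neck between -0.003 and 0.0045 m and linear speed of plug below 0.01 m/s); the robot touches nothing.
It fails at once if The plug is turned more than about 28 degrees forward of level while its lugs are still on the rim ((x of plug_mid in the frame of neck between -0.005 and 0.005 m and y of plug_mid in the frame of neck between -0.005 and 0.005 m and angle between the z axis of plug_mid and the z axis of neck, either way round below 0.12 rad and z of plug_mid in the frame of neck between 0.018 and 0.028 m) and ((x of plug_bar_end in the frame of neck above 0.0168 m and y of plug_bar_end in the frame of neck above 0 m) or (x of plug_bar_end in the frame of neck below -0.0168 m and y of plug_bar_end in the frame of neck below 0 m))).
It fails at once if The plug is forced: more than 150 N between plug and tank (contact force between plug and tank above 150 N).
It fails at once if The stopper, whetstone, felt wheel or wood block is moved more than 30 mm (distance of any of stopper_mid, whetstone, felt_wheel, wood_block from where it was at the start of the episode above 0.03 m).
It also fails if it takes over 61 s, if anything falls off the work surface, if the arm or the gripper's body presses on something with over 40 N, if the wrist force passes 120 N, or if a joint passes its speed limit or range.

## Working session

There is one attempt and no reset: what is moved stays moved. The work goes in short steps, Python scripts to look and compute and a tool call to move; the robot and the scene stay as the last step left them, time stands still between calls to the robot, and variables do not carry over. Pictures are saved under pics/ and viewed, at most 10 in all, crops included, and the job is handed in when it is done.

Besides the shell and the picture viewer there is one more tool, called after "Call:" by a JSON object that holds its "name" and its "arguments". play_rows: Moves the arm, as the interface text tells. Its arguments: {"type":"object","properties":{"plan":{"type":"array","items":{"type":"number"}},"squeeze":{"type":"number"}},"required":["plan"]}

```bash
ls; mkdir -p pics; python3 - <<'E'
from workcell import status, viewer, manip
import cv2,numpy as np
o=status.get_obs();print(o, manip.tip_extent)
for n in("scene","side","wrist"):
    cv2.imwrite(f"pics/{n}0.png",viewer.camera(n)[:,:,::-1])
    m=viewer.camera_model(n);print(n,{k:np.round(v,4).tolist() for k,v in m.items()})
a=cv2.imread("pics/scene0.png");b=cv2.imread("pics/side0.png")
cv2.imwrite("pics/s0.png",cv2.resize(a,(800,600),interpolation=cv2.INTER_CUBIC));cv2.imwrite("pics/d0.png",cv2.resize(b,(800,600),interpolation=cv2.INTER_CUBIC))
E
```

```text
pics
{'clock': 0.0, 'joint_pos': array([ 1.22141573,  0.33287638, -0.06468361,  1.4609714 ,  0.02159692,
        1.34991467, -0.08850373]), 'joint_velocities': array([ 0.00066722,  0.00040534,  0.00145432,  0.00144396, -0.00036478,
        0.0012814 ,  0.00018773]), 'tau': array([ 3.34059632e-05, -6.25436497e+01,  4.95064328e-02, -3.91614139e+01,
        1.62584195e-02,  9.79690289e-03, -1.30334655e-06]), 'position': array([ 0.20048852, -0.59157606,  0.24449871]), 'ee_rot': array([ 9.86681067e-01,  1.62665082e-01, -1.55579697e-04, -7.20654779e-04]), 'ft_force': array([-1.3656184 ,  0.11170942,  0.85218504]), 'torque': array([-0.04753449,  0.03167127, -0.00025976]), 'grasp_force': 0.0, 'grip_width': 0.998043766373147} 0.014
scene {'fx': 488.4359, 'fy': 488.4359, 'cx': 256.3989, 'cy': 186.2817, 'R': [[0.9011, -0.4333, 0.0177], [-0.3248, -0.7013, -0.6346], [0.2874, 0.5661, -0.7726]], 't': [-0.5066, 0.3086, 0.935]}
side {'fx': 350.1669, 'fy': 350.1669, 'cx': 254.8507, 'cy': 194.4224, 'R': [[0.8458, -0.5334, -0.0092], [-0.3674, -0.5698, -0.7351], [0.3869, 0.6251, -0.6779]], 't': [-0.4564, 0.3413, 0.7491]}
wrist {'fx': 271.7913, 'fy': 271.7913, 'cx': 257.6259, 'cy': 191.4063, 'R': [[0.3203, -0.9473, 0.0], [-0.8955, -0.3028, 0.3263], [-0.3091, -0.1045, -0.9453]], 't': [-0.6241, -0.0425, 0.3816]}
```

View pics/s0.png

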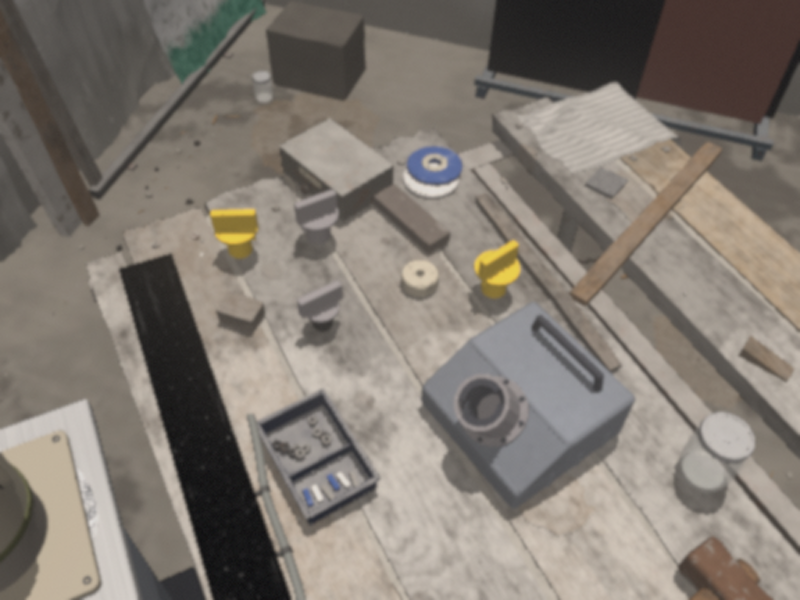

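View pics/d0.png

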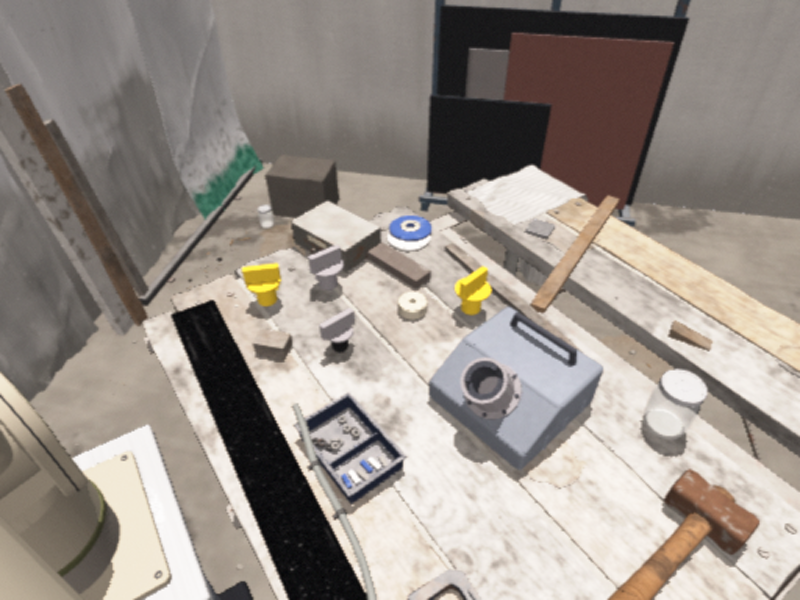

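The plug appears to be the back T-bar at scene (317,215 enlarged), with a grey shank. The one at (322,305) has a black shank, so it is the stopper. The neck mouth is near (485,403). I'll look closer at both.

```bash
python3 - <<'E'
import cv2,numpy as np
a=cv2.imread("pics/scene0.png");b=cv2.imread("pics/side0.png")
def c(im,x,y,w,h): return cv2.resize(im[y:y+h,x:x+w],(400,300),interpolation=cv2.INTER_CUBIC)
M=np.vstack([np.hstack([c(a,170,110,80,60),c(b,180,150,60,45)]),np.hstack([c(a,270,225,80,60),c(b,280,217,60,45)])])
cv2.imwrite("pics/m1.png",M)
E
```

```text
(no output)
```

View pics/m1.png

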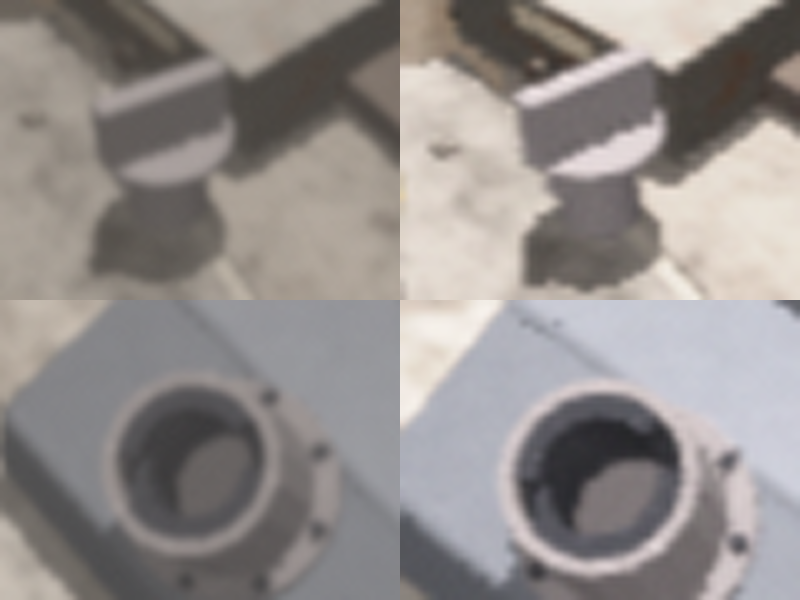

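```bash
cat > h.py <<'E'
import numpy as np, cv2
from workcell import status, viewer
from scipy.spatial.transform import Rotation as Ro
def ray(m,p,z):
    R=np.array(m["R"]);t=np.array(m["t"]);c=-R.T@t
    d=R.T@np.array([(p[0]-m["cx"])/m["fx"],(p[1]-m["cy"])/m["fy"],1])
    return c+d*(z-c[2])/d[2]
def proj(m,X):
    q=np.array(m["R"])@np.array(X)+np.array(m["t"]);return np.array([m["fx"]*q[0]/q[2]+m["cx"],m["fy"]*q[1]/q[2]+m["cy"]])
E
python3 - <<'E'
from h import *
S=viewer.camera_model("scene");D=viewer.camera_model("side")
np.set_printoptions(precision=4,suppress=True)
for n,m,l,r,k in(("sc",S,(190,131),(214.4,123.6),(308.4,258)),("sd",D,(197.6,164.7),(216.5,158.3),(309.6,243.8))):
    L=ray(m,l,.091);R=ray(m,r,.091);d=R-L
    print(n,"plug",(L+R)/2,np.linalg.norm(d),np.degrees(np.arctan2(d[1],d[0])),"neck",ray(m,k,.122))
f=1.5625
def ang(m,a,b,z):
    A=ray(m,np.array(a)/f*1,z);B=ray(m,np.array(b)/f,z);d=B-A
    print("edge",A,B,np.linalg.norm(d),np.degrees(np.arctan2(d[1],d[0])))
ang(S,(533,307),(632,398),.094)
ang(S,(470,350),(567,440),.094)
ang(D,(500,311),(602,373),.094)
ang(D,(456,347),(556,410),.094)
E
```

```text
sc plug [0.5598 0.3049 0.091 ] 0.06391773022787377 -0.5460167041253937 neck [ 0.6009 -0.1437  0.122 ]
sd plug [0.5561 0.3035 0.091 ] 0.0643639665216063 -2.309513257155566 neck [ 0.5991 -0.1445  0.122 ]
edge [ 0.7531 -0.0254  0.094 ] [ 0.7893 -0.2049  0.094 ] 0.18314384872584763 -78.59450390464443
edge [ 0.6378 -0.0522  0.094 ] [ 0.6805 -0.2199  0.094 ] 0.17301167361102307 -75.70614881480638
edge [ 0.7385 -0.0205  0.094 ] [ 0.7807 -0.215   0.094 ] 0.19897099741598723 -77.7433470720925
edge [ 0.6225 -0.0478  0.094 ] [ 0.6705 -0.2279  0.094 ] 0.1863836560017824 -75.05902972460761
```

```bash
cat >> h.py <<'E'
np.set_printoptions(precision=4,suppress=True)
YAW=13.0
def frame(z,x):
    z=np.array(z,float);z/=np.linalg.norm(z);x=np.array(x,float);x-=z*(x@z);x/=np.linalg.norm(x)
    return np.column_stack([x,np.cross(z,x),z])
def down(h): h=np.radians(h);return frame([0,0,-1],[np.cos(h),np.sin(h),0])
def neckR(yaw=None):
    y=np.radians(YAW if yaw is None else yaw);c,s=np.cos(y),np.sin(y)
    return frame([-c*.5,-s*.5,.75**.5],[c,s,0])
def rel(p,R,frm=None):
    if frm is None:
        o=status.get_obs();frm=(o["position"],Ro.from_quat(o["ee_rot"]).as_matrix())
    p0,R0=frm
    print("turn",np.round(Ro.from_matrix(R0.T@R).as_rotvec(degrees=True),2),"shift",np.round(R0.T@(np.array(p)-p0),4))
E
python3 - <<'E'
from h import *
S=viewer.camera_model("scene");D=viewer.camera_model("side")
print("block foot",ray(S,(218,146),0),ray(D,((637-400)/6.667+180,180/6.667+150),0))
print("block foot right",ray(S,(342/1.5625,208/1.5625),0))
rel([.5,-.22,.28],down(98))
rel([.545,.29,.22],down(178),([.5,-.22,.28],down(98)))
E
```

```text
block foot [0.6007 0.313  0.    ] [0.5872 0.3233 0.    ]
block foot right [0.6215 0.3565 0.    ]
turn [ -0.06  -0.04 -79.28] shift [ 0.4029 -0.2559 -0.0351]
turn [  0.   0. -80.] shift [0.4988 0.1155 0.06  ]
```

Call:
{"name": "play_rows", "arguments": {"plan": [0, 0, -40, 0.2, -0.13, -0.035, 1, 0, 0, -79, 0.403, -0.256, -0.035, 1, 0, 0, -79, 0.403, -0.256, -0.035, 1, 0, 0, -79, 0.403, -0.256, -0.035, 1, 0, 0, -79, 0.403, -0.256, -0.035, 1, 0, 0, -79, 0.403, -0.256, -0.035, 1, 0, 0, -79, 0.403, -0.256, -0.035, 1, 0, 0, -79, 0.403, -0.256, -0.035, 1, 0, 0, -79, 0.403, -0.256, -0.035, 1, 0, 0, -79, 0.403, -0.256, -0.035, 1]}}

```text
clock: 1.4
position: [0.4997, -0.2208, 0.28]
ee_rot: [0.658, 0.753, -0.0, -0.0]
ft_force: [-0.5, -0.6, -0.1]
grip_width: 0.997
grasp_force: 0.0
```

Call:
{"name": "play_rows", "arguments": {"plan": [0, 0, -80, 0.499, 0.115, 0.06, 1, 0, 0, -80, 0.499, 0.115, 0.06, 1, 0, 0, -80, 0.499, 0.115, 0.06, 1, 0, 0, -80, 0.499, 0.115, 0.06, 1, 0, 0, -80, 0.499, 0.115, 0.06, 1, 0, 0, -80, 0.499, 0.115, 0.06, 1, 0, 0, -80, 0.499, 0.115, 0.06, 1, 0, 0, -80, 0.499, 0.115, 0.06, 1, 0, 0, -80, 0.499, 0.115, 0.06, 1, 0, 0, -80, 0.499, 0.115, 0.06, 1, 0, 0, -80, 0.499, 0.115, 0.06, 1]}}

```text
clock: 2.78
position: [0.5481, 0.2872, 0.2203]
ee_rot: [0.022, 1.0, -0.001, 0.0]
ft_force: [0.4, 0.8, 0.2]
grip_width: 1.001
grasp_force: 0.0
```

```bash
python3 - <<'E'
from h import *
o=status.get_obs();print(o["clock"],o["position"],Ro.from_quat(o["ee_rot"]).as_matrix(),o["joint_pos"])
im=viewer.camera("wrist")[:,:,::-1]
cv2.imwrite("pics/w1.png",cv2.resize(im,(800,600),interpolation=cv2.INTER_CUBIC))
E
```

```text
2.775 [0.5481 0.2872 0.2203] [[-0.9991  0.0434  0.0006]
 [ 0.0434  0.9991 -0.0015]
 [-0.0007 -0.0015 -1.    ]] [ 0.1134  0.4805 -0.9073  1.4765  0.3824  1.3702  0.7123]
```

View pics/w1.png

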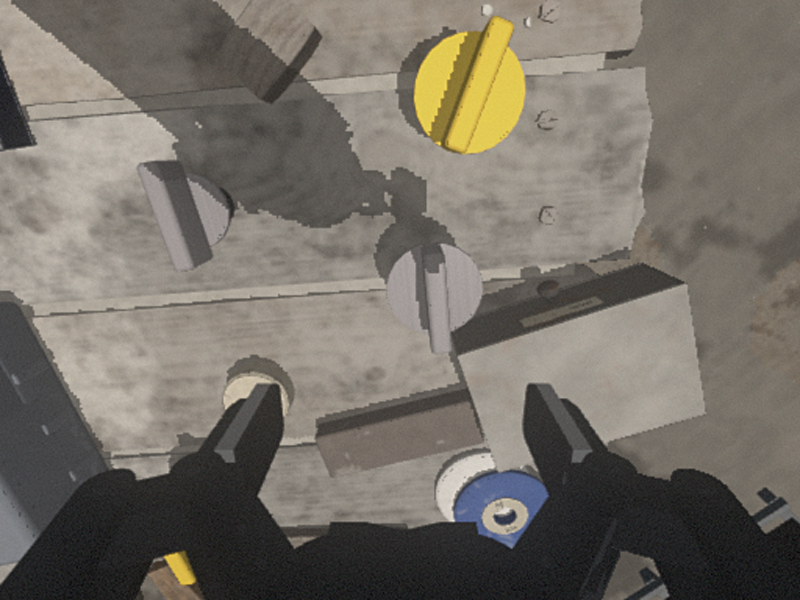

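```bash
python3 - <<'E'
from h import *
W=viewer.camera_model("wrist");S=viewer.camera_model("scene");f=1.5625
A=ray(W,np.array((434,272))/f,.091);B=ray(W,np.array((441,353))/f,.091);d=B-A
print("plug",(A+B)/2,np.linalg.norm(d),np.degrees(np.arctan2(d[1],d[0])))
F=ray(W,np.array((434,290))/f,.057);print("flange centre",F)
for h in(.0,.03,.05,.06,.07,.08): print(h,ray(W,np.array((458,357))/f,h),ray(S,(218,125),h))
print("edge2",[ray(W,np.array(q)/f,h) for q in((690,285),(487,450)) for h in (.06,)])
R=np.array(W["R"]);c=-R.T@W["t"];o=status.get_obs();print("cam",c,Ro.from_quat(o["ee_rot"]).as_matrix().T@(c-o["position"]))
E
```

```text
plug [0.5644 0.3095 0.091 ] 0.05697362670630892 3.6097618168707455
flange centre [0.5589 0.3096 0.057 ]
0.0 [0.6428 0.3337 0.    ] [0.6316 0.3865 0.    ]
0.03 [0.6275 0.3301 0.03  ] [0.6205 0.3568 0.03  ]
0.05 [0.6173 0.3277 0.05  ] [0.6131 0.337  0.05  ]
0.06 [0.6121 0.3265 0.06  ] [0.6094 0.3271 0.06  ]
0.07 [0.607  0.3253 0.07  ] [0.6057 0.3172 0.07  ]
0.08 [0.6019 0.3241 0.08  ] [0.602  0.3072 0.08  ]
edge2 [array([0.5621, 0.492 , 0.06  ]), array([0.6983, 0.3503, 0.06  ])]
cam [0.4636 0.2917 0.3503] [ 0.0844  0.0006 -0.1299]
```

```bash
python3 - <<'E'
from h import *
rel([.560,.308,.13],down(181));rel([.560,.308,.075],down(181))
E
```

```text
turn [-0.08  0.05 -3.5 ] shift [-0.0109  0.0214  0.0905]
turn [-0.08  0.05 -3.5 ] shift [-0.0109  0.0215  0.1455]
```

Call:
{"name": "play_rows", "arguments": {"plan": [0, 0, -3.5, -0.011, 0.0215, 0.04, 1, 0, 0, -3.5, -0.011, 0.0215, 0.085, 1, 0, 0, -3.5, -0.011, 0.0215, 0.085, 1, 0, 0, -3.5, -0.011, 0.0215, 0.085, 1]}}

```text
clock: 3.32
position: [0.5599, 0.3102, 0.1374]
ee_rot: [-0.01, 1.0, 0.0, 0.001]
ft_force: [-0.6, 1.2, 0.5]
grip_width: 0.997
grasp_force: 0.0
```

```bash
python3 - <<'E'
from h import *
W=viewer.camera_model("wrist")
im=viewer.camera("wrist")[:,:,::-1]
cv2.imwrite("pics/w2.png",cv2.resize(im,(800,600),interpolation=cv2.INTER_CUBIC))
rel([.560,.308,.075],down(181))
E
```

```text
turn [0.06 0.17 0.14] shift [ 0.0003 -0.0027  0.0628]
```

View pics/w2.png

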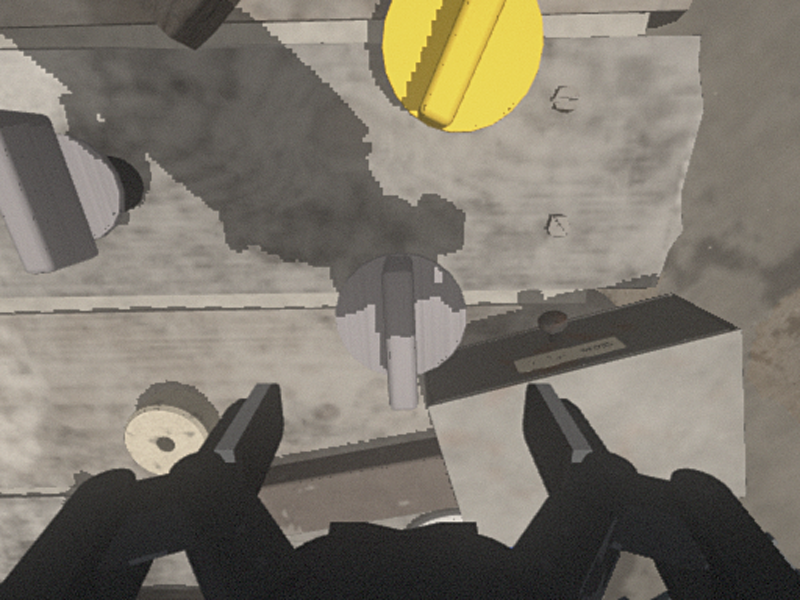

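```bash
python3 - <<'E'
from h import *
W=viewer.camera_model("wrist");f=1.5625
for q,z in(((402,409),.091),((399,280),.091),((398,256),.057),((400,316),.057)): print(ray(W,np.array(q)/f,z))
rel([.560,.310,.075],down(181))
E
```

```text
[0.5929 0.3115 0.091 ]
[0.5279 0.3089 0.091 ]
[0.5254 0.3081 0.057 ]
[0.558  0.3097 0.057 ]
turn [0.06 0.17 0.14] shift [ 0.0002 -0.0007  0.0628]
```

Call:
{"name": "play_rows", "arguments": {"plan": [0, 0, -1, 0.001, -0.0005, 0.025, 1, 0, 0, -1, 0.001, -0.0005, 0.05, 1, 0, 0, -1, 0.001, -0.0005, 0.0625, 1, 0, 0, -1, 0.001, -0.0005, 0.0625, 1, 0, 0, -1, 0.001, -0.0005, 0.0625, 0, 0, 0, -1, 0.001, -0.0005, 0.0625, 0, 0, 0, -1, 0.001, -0.0005, 0.0625, 0, 0, 0, -1, 0.001, -0.0005, 0.0625, 0, 0, 0, -1, 0.001, -0.0005, 0.0625, 0, 0, 0, -1, 0.001, -0.0005, 0.0625, 0, 0, 0, -1, 0.001, -0.0005, 0.0625, 0, 0, 0, -1, 0.001, -0.0005, 0.0625, 0], "squeeze": 70}}

```text
clock: 4.88
position: [0.5581, 0.3104, 0.073]
ee_rot: [-0.019, 1.0, 0.0, 0.0]
ft_force: [0.3, -0.7, 5.1]
grip_width: 0.155
grasp_force: 68.6
```

```bash
python3 - <<'E'
from h import *
o=status.get_obs();p=o["position"];R=Ro.from_quat(o["ee_rot"]).as_matrix()
N=np.array([.600,-.144,.122])
nr=neckR(12);z=nr[:,2];T=frame(-z,nr[:,1]);
A=([.55,.20,.26],down(150));B=(N+z*(.096+.09),T);print(B,z)
rel([p[0],p[1],.25],R,(p,R)); rel(*A,(p,R)); rel(*B,A);rel(*B,(p,R))
E
```

```text
(array([ 0.509 , -0.1633,  0.2831]), array([[-0.2079,  0.8471,  0.4891],
       [ 0.9781,  0.1801,  0.104 ],
       [ 0.    ,  0.5   , -0.866 ]])) [-0.4891 -0.104   0.866 ]
turn [0. 0. 0.] shift [-0.0001  0.     -0.177 ]
turn [ 0.02  0.02 32.22] shift [ 0.0123 -0.11   -0.187 ]
turn [-28.21 -12.56  46.87] shift [-0.1462 -0.3351 -0.0231]
turn [-24.86 -20.95  78.26] shift [ 0.0673 -0.4715 -0.2101]
```

Call:
{"name": "play_rows", "arguments": {"plan": [0, 0, 0, 0, 0, -0.03, 0, 0, 0, 0, 0, 0, -0.08, 0, 0, 0, 0, 0, 0, -0.13, 0, 0, 0, 0, 0, 0, -0.177, 0, -4, -3.5, 13, 0.01, -0.07, -0.19, 0, -8, -7, 26, 0.02, -0.14, -0.195, 0, -12, -10.5, 39, 0.034, -0.235, -0.2, 0, -16.5, -14, 52, 0.045, -0.31, -0.205, 0, -20.7, -17.5, 65, 0.056, -0.39, -0.21, 0, -24.86, -20.95, 78.26, 0.0673, -0.4715, -0.21, 0, -24.86, -20.95, 78.26, 0.0673, -0.4715, -0.21, 0, -24.86, -20.95, 78.26, 0.0673, -0.4715, -0.21, 0, -24.86, -20.95, 78.26, 0.0673, -0.4715, -0.21, 0, -24.86, -20.95, 78.26, 0.0673, -0.4715, -0.21, 0]}}

```text
clock: 6.62
position: [0.5086, -0.1624, 0.282]
ee_rot: [0.607, 0.751, 0.201, 0.162]
ft_force: [0.1, 0.2, -3.2]
grip_width: 0.153
grasp_force: 69.7
```

```bash
python3 - <<'E'
from h import *
o=status.get_obs();print(o["clock"],o["position"],Ro.from_quat(o["ee_rot"]).as_matrix(),o["joint_pos"],o["ft_force"],o["torque"])
W=viewer.camera_model("wrist");im=viewer.camera("wrist")[:,:,::-1]
np.save("W3.npy",W,allow_pickle=True)
cv2.imwrite("pics/w3.png",cv2.resize(im,(800,600),interpolation=cv2.INTER_CUBIC))
E
```

```text
6.625 [ 0.5086 -0.1624  0.282 ] [[-0.2099  0.8478  0.487 ]
 [ 0.9777  0.1817  0.1051]
 [ 0.0006  0.4982 -0.8671]] [ 1.0227 -0.1561 -0.556   1.9853 -0.5041  0.9227  0.9001] [ 0.0611  0.1898 -3.1985] [-0.1426  0.8679  0.0343]
```

View pics/w3.png

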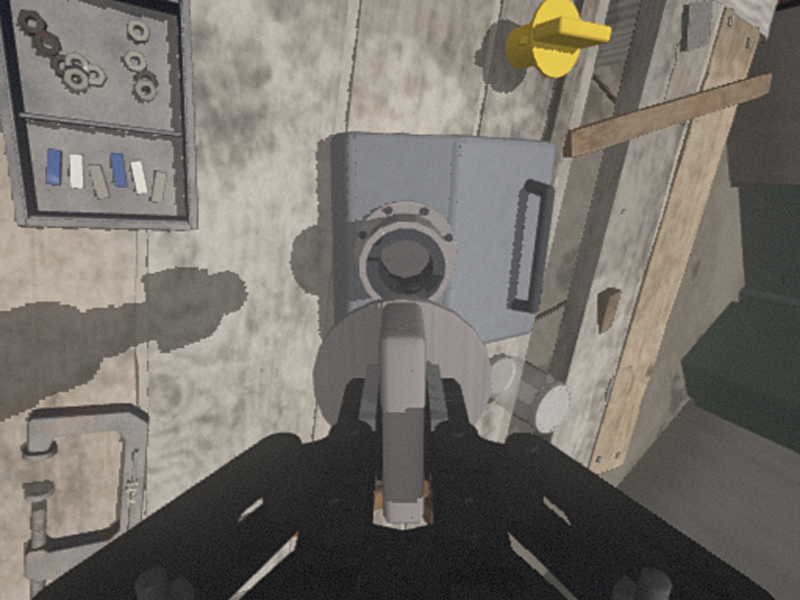

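```bash
python3 - <<'E'
from h import *
W=np.load("W3.npy",allow_pickle=True).item();f=1.5625
g=cv2.imread("pics/w3.png")
A=ray(W,np.array((461,140))/f,.094);B=ray(W,np.array((453,300))/f,.094);d=B-A;print("fold",A,B,np.degrees(np.arctan2(d[1],d[0])))
A=ray(W,np.array((549,183))/f,.12);B=ray(W,np.array((536,312))/f,.12);d=B-A;print("bow",A,B,np.degrees(np.arctan2(d[1],d[0])))
A=ray(W,np.array((347,133))/f,.02);B=ray(W,np.array((332,310))/f,.02);d=B-A
for N in([.600,-.144,.122],[.600,-.150,.122],[.605,-.144,.122],[.6,-.144,.126]):
  for yw in(10,13):
    nr=neckR(yw);P=np.array([proj(W,np.array(N)+nr@[.035*np.cos(t),.035*np.sin(t),0])*f for t in np.linspace(0,6.28,60)])
    print(N,yw,"x",P[:,0].min(),P[:,0].max(),"y",P[:,1].min(),P[:,1].max())
im=g[190:320,330:490];cv2.imwrite("pics/w3c.png",cv2.resize(im,None,fx=4.5,fy=4.5,interpolation=cv2.INTER_CUBIC))
E
```

```text
fold [ 0.6494 -0.0358  0.094 ] [ 0.6772 -0.1727  0.094 ] -78.51355898837274
bow [ 0.7351 -0.0537  0.12  ] [ 0.7623 -0.174   0.12  ] -77.2323396447716
[0.6, -0.144, 0.122] 10 x 357.95111263865783 449.12752521221586 y 224.8548729039748 313.5536893672221
[0.6, -0.144, 0.122] 13 x 357.88606931439807 449.1592663196611 y 225.08355666588676 313.1825300670548
[0.6, -0.15, 0.122] 10 x 356.71740477190616 447.52025118535744 y 232.8837002865045 320.721594122616
[0.6, -0.15, 0.122] 13 x 356.65067248337164 447.5550115048931 y 233.13318149695448 320.3332269253432
[0.605, -0.144, 0.122] 10 x 363.7861089737881 454.24792150927954 y 225.73345061492023 313.6854721368997
[0.605, -0.144, 0.122] 13 x 363.73383716053627 454.2694195749519 y 225.96259785051708 313.3168543390798
[0.6, -0.144, 0.126] 10 x 360.1176614268416 452.23130585536444 y 225.61647693072393 315.1383150867345
[0.6, -0.144, 0.126] 13 x 360.05658727345923 452.2572046016983 y 225.84966692430731 314.75933337532155
```

View pics/w3c.png

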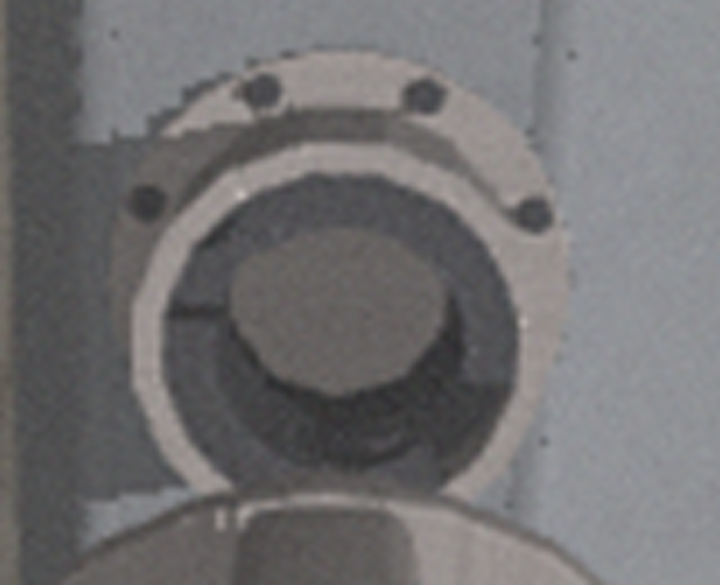

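```bash
python3 - <<'E'
from h import *
W=np.load("W3.npy",allow_pickle=True).item();f=1.5625
o=status.get_obs();p=o["position"];R=Ro.from_quat(o["ee_rot"]).as_matrix()
for q in((.035,.007,-.018),(.035,-.007,-.018),(.035,0,.016),(0,.035,.016),(0,-.035,.016),(-.035,0,-.018)): print(q,proj(W,p+R@q)*f)
nr=neckR(12.4);z=nr[:,2];T=frame(-z,nr[:,1]);N=np.array([.601,-.143,.122])
for h in(.07,.045,.030,.022): rel(N+z*(h+.021),T)
E
```

```text
(0.035, 0.007, -0.018) [427.0013 334.3024]
(0.035, -0.007, -0.018) [378.2094 334.3355]
(0.035, 0, 0.016) [402.6559 296.2821]
(0, 0.035, 0.016) [492.6072 381.3247]
(0, -0.035, 0.016) [312.9146 381.4267]
(-0.035, 0, -0.018) [402.8088 522.796 ]
turn [-0.1   0.1  -0.21] shift [-0.001   0.0014  0.0948]
turn [-0.1   0.1  -0.21] shift [-0.001   0.0015  0.1198]
turn [-0.1   0.1  -0.21] shift [-0.0009  0.0015  0.1348]
turn [-0.1   0.1  -0.21] shift [-0.0009  0.0015  0.1428]
```

Call:
{"name": "play_rows", "arguments": {"plan": [0, 0, 0, 0, 0.002, 0.05, 0, 0, 0, 0, 0, 0.002, 0.09, 0, 0, 0, 0, 0, 0.002, 0.107, 0, 0, 0, 0, 0, 0.002, 0.107, 0, 0, 0, 0, 0, 0.002, 0.112, 0, 0, 0, 0, 0, 0.002, 0.116, 0, 0, 0, 0, 0, 0.002, 0.12, 0, 0, 0, 0, 0, 0.002, 0.12, 0]}}

```text
clock: 7.68
position: [0.5691, -0.149, 0.1799]
ee_rot: [0.607, 0.751, 0.201, 0.162]
ft_force: [-0.7, 4.8, -3.0]
grip_width: 0.156
grasp_force: 69.8
```

```bash
cat >> h.py <<'E'
NN=np.array([.6015,-.1422,.122])
def rep():
    o=status.get_obs();R=Ro.from_quat(o["ee_rot"]).as_matrix();nr=neckR(12.4)
    q=nr.T@(o["position"]+.021*R[:,2]-NN);x=nr.T@R[:,0]
    print("t",o["clock"],"pm in neck mm",q*1e3,"turn fwd deg",-np.degrees(np.arctan2(-x[0],x[1])),"tilt",np.degrees(np.arccos(-(nr.T@R)[2,2])),"F neck",nr.T@o["ft_force"],"M",nr.T@o["torque"],"q7",o["joint_pos"][6],"grip",o["grip_width"])
E
python3 - <<'E'
from h import *
rep()
a=viewer.camera("scene")[:,:,::-1];b=viewer.camera("side")[:,:,::-1]
def c(im,x,y,w,h): return cv2.resize(im[y:y+h,x:x+w],(400,400),interpolation=cv2.INTER_CUBIC)
cv2.imwrite("pics/m2.png",np.hstack([c(a,265,200,90,90),c(b,275,195,75,75)]))
E
```

```text
t 7.675 pm in neck mm [ 0.1958  0.2516 45.7096] turn fwd deg 0.26845420500045736 tilt 0.12280052678048153 F neck [-1.2418  4.822  -2.7439] M [1.3636 0.8389 0.0078] q7 0.767936901393472 grip 0.15563718626273007
```

View pics/m2.png

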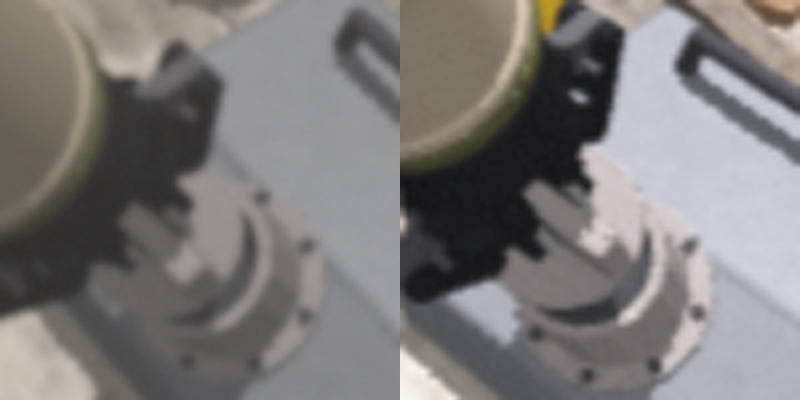

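Call:
{"name": "play_rows", "arguments": {"plan": [0, 0, 0, 0.001, 0, 0.004, 0, 0, 0, 0, 0.001, 0, 0.008, 0, 0, 0, 0, 0.001, 0, 0.012, 0, 0, 0, 0, 0.001, 0, 0.012, 0]}}

```text
clock: 8.28
position: [0.5748, -0.1477, 0.169]
ee_rot: [0.608, 0.751, 0.201, 0.162]
ft_force: [0.2, 5.1, -5.3]
grip_width: 0.153
grasp_force: 69.8
```

```bash
python3 -c "
from h import *
rep()"
```

```text
t 8.275 pm in neck mm [-0.1651  0.3528 33.3177] turn fwd deg 0.32510171789101944 tilt 0.15065407490915303 F neck [-1.553   4.9093 -5.1989] M [ 1.2338  0.9861 -0.0006] q7 0.7478553455616296 grip 0.15326011915210805
```

Call:
{"name": "play_rows", "arguments": {"plan": [0, 0, 0, 0.0015, 0, 0.004, 0, 0, 0, 0, 0.0015, 0, 0.008, 0, 0, 0, 0, 0.0015, 0, 0.01, 0, 0, 0, 0, 0.0015, 0, 0.011, 0, 0, 0, 0, 0.0015, 0, 0.012, 0, 0, 0, 0, 0.0015, 0, 0.012, 0]}}

```text
clock: 9.02
position: [0.5802, -0.1459, 0.16]
ee_rot: [0.608, 0.751, 0.201, 0.163]
ft_force: [-19.8, 4.3, 16.4]
grip_width: 0.153
grasp_force: 74.0
```

```bash
python3 -c "
from h import *
rep()"
```

```text
t 9.025 pm in neck mm [ 0.2791  0.8576 22.7235] turn fwd deg 0.3270913333888477 tilt 0.24071621645485974 F neck [-7.7173  8.4537 23.4025] M [ 1.4902  2.3349 -0.0896] q7 0.7260280401535575 grip 0.153049577341125
```

Call:
{"name": "play_rows", "arguments": {"plan": [0, 0, 0, 0, 0, -0.0005, 0, 0, 0, -6, 0, 0, -0.0005, 0, 0, 0, -12, 0, 0, -0.0005, 0, 0, 0, -18, 0, 0, -0.0005, 0, 0, 0, -24, 0, 0, -0.0005, 0, 0, 0, -30, 0, 0, -0.0005, 0, 0, 0, -30, 0, 0, -0.0005, 0]}}

```text
clock: 9.9
position: [0.5792, -0.1461, 0.1595]
ee_rot: [0.393, 0.883, 0.151, 0.208]
ft_force: [-19.0, 4.5, 13.0]
grip_width: 0.154
grasp_force: 73.3
```

```bash
python3 -c "
from h import *
rep()"
```

```text
t 9.9 pm in neck mm [-0.8921  0.9013 22.8111] turn fwd deg -29.7182727929296 tilt 0.25168527515890937 F neck [-8.7678  8.477  20.0399] M [ 1.4415  2.5862 -0.1249] q7 1.2344731371123079 grip 0.15427443338217897
```

Call:
{"name": "play_rows", "arguments": {"plan": [0, 0, -4, 0.0005, 0, 0, 0, 0, 0, -8, 0.0005, 0, 0, 0, 0, 0, -12, 0.0005, 0, 0, 0, 0, 0, -16, 0.0005, 0, 0, 0, 0, 0, -16, 0.0005, 0, 0, 0]}}

```text
clock: 10.52
position: [0.5794, -0.1461, 0.1594]
ee_rot: [0.266, 0.929, 0.121, 0.228]
ft_force: [-8.9, 1.8, 3.0]
grip_width: 0.153
grasp_force: 71.5
```

```bash
python3 -c "
from h import *
rep()"
```

```text
t 10.525 pm in neck mm [-0.7219  0.8404 22.5868] turn fwd deg -45.67932249445411 tilt 0.2622539129826221 F neck [-5.7154  3.6402  6.7841] M [ 0.6522  1.8485 -0.1058] q7 1.5025103861461284 grip 0.15280955933415524
```

Call:
{"name": "play_rows", "arguments": {"plan": [0, 0, -2, 0, 0, 0.0005, 0, 0, 0, -4, 0, 0, 0.001, 0, 0, 0, -6, 0, 0, 0.001, 0, 0, 0, -8, 0, 0, 0.001, 0, 0, 0, -8, 0, 0, 0.001, 0]}}

```text
clock: 11.15
position: [0.5806, -0.1455, 0.1586]
ee_rot: [0.201, 0.945, 0.105, 0.237]
ft_force: [-0.2, 0.2, -4.0]
grip_width: 0.153
grasp_force: 70.1
```

```bash
python3 -c "
from h import *
rep()"
```

```text
t 11.15 pm in neck mm [-0.0032  1.1578 21.2957] turn fwd deg -53.66497159485892 tilt 0.231927428890734 F neck [-2.1237  0.2881 -3.373 ] M [ 0.0588  1.0734 -0.0147] q7 1.6332499778369587 grip 0.15256092231905816
```

Call:
{"name": "play_rows", "arguments": {"plan": [0, 0, -3, 0, 0, 0.002, 0, 0, 0, -3, 0, 0, 0.005, 0, 0, 0, -3, 0, 0, 0.008, 0, 0, 0, -3, 0, 0, 0.01, 0, 0, 0, -3, 0, 0, 0.011, 0, 0, 0, -3, 0, 0, 0.011, 0]}}

```text
clock: 11.9
position: [0.5858, -0.1441, 0.1492]
ee_rot: [0.176, 0.95, 0.099, 0.239]
ft_force: [-4.3, 0.6, 0.3]
grip_width: 0.152
grasp_force: 71.1
```

```bash
python3 -c "
from h import *
rep()"
```

```text
t 11.9 pm in neck mm [-0.0791  1.4058 10.4128] turn fwd deg -56.65045364357749 tilt 0.21621711341856462 F neck [-3.4269  1.4868  2.2832] M [0.3014 1.2028 0.0172] q7 1.6581738532963415 grip 0.15166972469826992
```

Call:
{"name": "play_rows", "arguments": {"plan": [0, 0, 6, 0, 0, 0.0005, 0, 0, 0, 12, 0, 0, 0.0011, 0, 0, 0, 18, 0, 0, 0.0018, 0, 0, 0, 24, 0, 0, 0.0024, 0, 0, 0, 30, 0, 0, 0.003, 0, 0, 0, 36, 0, 0, 0.0037, 0, 0, 0, 36, 0, 0, 0.0037, 0]}}

```text
clock: 12.78
position: [0.5875, -0.1437, 0.1465]
ee_rot: [0.461, 0.849, 0.168, 0.197]
ft_force: [-14.0, 1.7, 10.9]
grip_width: 0.155
grasp_force: 72.7
```

```bash
python3 -c "
from h import *
rep()"
```

```text
t 12.775 pm in neck mm [0.0849 1.4702 7.2377] turn fwd deg -20.59200505627377 tilt 0.23421854802855105 F neck [-6.053   4.7115 16.092 ] M [ 0.7418  1.8213 -0.0105] q7 1.0578621882573989 grip 0.15485801422461834
```

Call:
{"name": "play_rows", "arguments": {"plan": [0, 0, 6, 0, 0, 0.0003, 0, 0, 0, 12, 0, 0, 0.0009, 0, 0, 0, 18, 0, 0, 0.0015, 0, 0, 0, 24, 0, 0, 0.0021, 0, 0, 0, 30, 0, 0, 0.0027, 0, 0, 0, 30, 0, 0, 0.0027, 0]}}

```text
clock: 13.52
position: [0.5891, -0.1435, 0.1439]
ee_rot: [0.665, 0.701, 0.213, 0.147]
ft_force: [-6.4, 0.8, 3.2]
grip_width: 0.152
grasp_force: 71.1
```

```bash
python3 -c "
from h import *
rep()"
```

```text
t 13.525 pm in neck mm [0.2047 1.3335 4.1495] turn fwd deg 9.345669120045656 tilt 0.2304843745549248 F neck [-3.6472  2.167   5.773 ] M [ 0.2457  1.3033 -0.0622] q7 0.5574286817744277 grip 0.1520982536162396
```

Call:
{"name": "play_rows", "arguments": {"plan": [0, 0, 4, 0, 0, 0.0004, 0, 0, 0, 7, 0, 0, 0.0007, 0, 0, 0, 10, 0, 0, 0.001, 0, 0, 0, 10, 0, 0, 0.001, 0]}}

```text
clock: 14.02
position: [0.5892, -0.1434, 0.143]
ee_rot: [0.723, 0.641, 0.224, 0.128]
ft_force: [-11.1, 0.4, 6.2]
grip_width: 0.154
grasp_force: 73.0
```

```bash
python3 -c "
from h import *
rep()"
```

```text
t 14.025 pm in neck mm [-0.1695  1.4151  3.2786] turn fwd deg 19.18249171802324 tilt 0.23648993493081355 F neck [-6.2259  2.8153 10.7331] M [0.5021 1.7614 0.8163] q7 0.39154292286937664 grip 0.1538187343028466
```

Call:
{"name": "play_rows", "arguments": {"plan": [0, 0, 3, 0, 0, 0.0003, 0, 0, 0, 3, 0, 0, 0.0003, 0]}}

```text
clock: 14.28
position: [0.5893, -0.1434, 0.143]
ee_rot: [0.739, 0.623, 0.227, 0.122]
ft_force: [-14.1, 1.0, 10.6]
grip_width: 0.154
grasp_force: 87.9
```

```bash
python3 -c "
from h import *
rep()"
```

```text
t 14.275 pm in neck mm [-0.0892  1.3571  3.2602] turn fwd deg 22.04576816897124 tilt 0.2661827159225465 F neck [-6.4614  4.0424 15.9541] M [0.664  2.2307 1.8577] q7 0.3422272768426644 grip 0.15425316755634613
```

Call:
{"name": "play_rows", "arguments": {"plan": [0, 0, -2, 0, 0, -0.0006, 0, 0, 0, -2, 0, 0, -0.0006, 1, 0, 0, -2, 0, 0, -0.0006, 1, 0, 0, -2, 0, 0, -0.0006, 1, 0, 0, -2, 0, 0, -0.0006, 1, 0, 0, -2, 0, 0, -0.0006, 1, 0, 0, -2, 0, 0, -0.0006, 1, 0, 0, -2, 0, 0, -0.03, 1, 0, 0, -2, 0, 0, -0.07, 1, 0, 0, -2, 0, 0, -0.12, 1, 0, 0, -2, 0, 0, -0.12, 1, 0, 0, -2, 0, 0, -0.12, 1]}}

```text
clock: 15.78
position: [0.5308, -0.1557, 0.246]
ee_rot: [0.729, 0.634, 0.226, 0.126]
ft_force: [0.1, -0.7, 0.6]
grip_width: 1.003
grasp_force: 0.0
```

```bash
python3 - <<'E'
from h import *
rep()
W=viewer.camera_model("wrist");np.save("W4.npy",W,allow_pickle=True)
w=viewer.camera("wrist")[:,:,::-1];a=viewer.camera("side")[:,:,::-1]
cv2.imwrite("pics/w4.png",w)
w2=cv2.resize(w,(533,400),interpolation=cv2.INTER_CUBIC)
cv2.imwrite("pics/m4.png",np.hstack([w2[:,66:466],cv2.resize(a[195:270,275:350],(400,400),interpolation=cv2.INTER_CUBIC)]))
E
```

```text
t 15.775 pm in neck mm [ -0.3202   1.8842 122.3571] turn fwd deg 20.338492931709776 tilt 0.2325644365507569 F neck [ 0.2406 -0.7453  0.5627] M [ 0.0006  0.5419 -0.0545] q7 0.5025953791259675 grip 1.0025760297954178
```

View pics/m4.png

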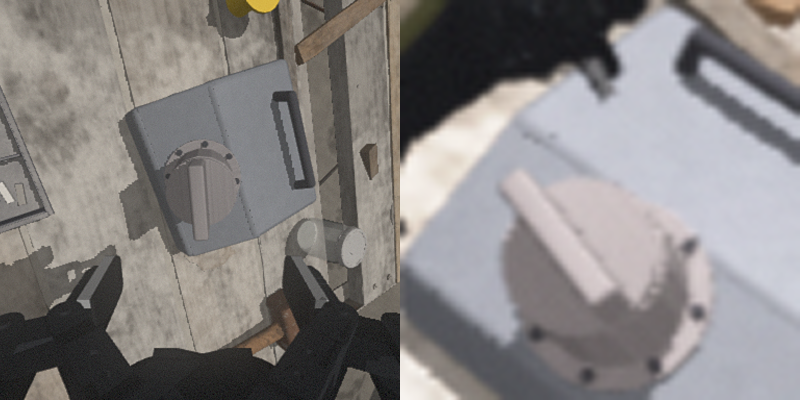

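```bash
python3 -c "
from workcell import manip
print(manip.hand_in())"
```

```text
the job is handed in; nothing more can be done
None
```

The steel plug went onto the rim, dropped into the thread starts at about 55° backward, and was driven about 76° forward until the stop was felt. I then let go and handed the job in at about 16 s; no verdict was shown, but the last picture has the flange against the mouth.

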